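# Cover plate over two pipe tails

## Task

On the plumbing shop's counter, fit the long two-hole cover plate onto the plywood stand: pick it up by its centre ridge and lower it so that both upright steel pipe tails pass through its two holes at once, until it lies flat on the stand. Do not let go of it before both tails are in their holes, then release it; leave the shorter cover plate where it lies.

Things in the scene. Friction and masses are not known exactly. Their poses are not given: they have to be found in the camera images.
- long_cover: The cover plate to fit: grey plastic, loose, 0.14 to 0.28 kg, lying flat. 200 mm long (its x) x 80 mm wide (its y) x 6 mm thick, with two round through holes of 38 mm diameter at x = -60 and +60 mm on its centre line. A solid ridge stands in its middle, 56 mm along x, 22 mm across y, rising from 6 to 46 mm above the underside: grip it across its 22 mm. Origin: centre of the underside; z up. It is the same either way round.
- short_cover: A second cover plate, not wanted: same grey plastic and style but 130 mm long (x) x 80 mm wide (y) x 6 mm, two 30 mm holes only 76 mm apart, ridge 36 mm along x and 22 mm across y, up to 46 mm high. Origin: centre of the underside; z up. Loose; must stay in its place (within 30 mm).
- stand: Plywood display stand fixed to the counter, 220 mm (its x) x 110 mm (y) x 24 mm high. Two upright steel pipe tails of 20 mm diameter stand on it at x = -60 and +60 mm on its centre line; their tops, tapered over the last 6 mm to 12 mm diameter, are 74 mm above the stand's underside (50 mm above its top face). Origin: centre of the underside, at counter level; z up. With the cover fitted the cover's underside is 24 mm above this origin. Either way round fits.
Not all that is in view belongs to the job. What is shaped like the long_cover but purple is not meant.

How it is judged:
By the outcome, as a careful person would: the job done as asked, in the order asked, and still so for the second after the job is handed in, with the robot touching nothing.
It also fails if it takes over 48 s, if anything falls off the work surface, if the arm or the gripper's body presses on something with over 40 N, if the wrist force passes 120 N, or if a joint passes its speed limit or range.

## Robot

A 7-joint arm with a two-finger parallel gripper is mounted at the origin on the work surface. World frame = base frame: x ahead of the robot, y to its left, z up, the work surface at z = 0. Lengths are in m, angles in rad, forces in N, time in s.
With the tool pointing down it reaches from about 0.425 to 0.925 m from the base axis. Payload 6.8 kg.
Tool frame: the origin (TCP) lies at the very end of the fingers, on their centre line; the grasp point (between the pads) lies 19 mm behind it; x points along the fingers, y is the direction in which the jaws open and shut, and the axes are right-handed (so a half turn about x gives the same grasp; the last joint's range is limited). The gripper opens to 85 mm and grips with 20 to 120 N. Pads are 22 mm wide; open, the fingers measure 114 mm over their backs; the gripper's body (76 mm by 85 mm) begins 54 mm behind the grasp point. The pads swing forward as they close: fully open they stand 13 mm farther back than shut.
Start: joints at [-1.386, 0.477, 0.022, 1.555, -0.011, 1.109, -0.083], TCP at [0.195, 0.646, 0.211] pointing down, gripper open.
Joint ranges: [-2.96, 2.96], [-0.34, 2.1], [-1.41, 1.46], [0.24, 2.44], [-1.37, 4.51], [0.17, 1.92], [-2.96, 2.96]. Speed limits (rad/s): [2.39, 2.39, 3.14, 3.14, 3.14, 3.14, 3.14].

## Interface

Orientations are given as a rotation vector (axis times angle).
In Python, from bench import get_obs, grab_frame, camera_info, hand_in gives the robot as it stands.
- The arm moves only by the tool apply_moves, never from a script. Its argument "series" is text: rows parted by semicolons, each of 7 numbers parted by spaces: the turn, a rotation vector about the tool's x, y, z in rad, then the shift along the tool's x, y, z in m, then the opening, from 0 (shut) to 1 (fully open). In form: wx wy wz tx ty tz hand; .... A call has 1 to 12 rows; each row is the pose to reach, as a shift and turn from the pose commanded when the call began, along the tool's axes at that moment; what a row does not reach only later rows make up. A row lasts 1/8 s, in which the tool goes at most 62.5 mm and 10.7 degrees, less where a joint would pass 70% of its speed; a pose out of reach is approached as far as the arm can. A call with a gripper value outside its range is refused whole. The fingers move at their own pace and stop on an object; "force" is the grip in N (left out, the last holds). Time passes only in rows, so rows that repeat a pose let the fingers close. It gives the time, the measured TCP pose, the force and the opening at its end, in the units of the state.
- get_obs(): the state, without advancing time (a new reading comes with each control period).
- grab_frame(name): name is "scene" or "top" or "wrist"; returns the picture (420x560x3 uint8, blue, green, red); there is no depth.
- camera_info(name): a dict with "fov_y" (degrees; the focal length in pixels is half the picture's height over the tangent of half this angle, whatever the lens; pixels are square), "cx", "cy" (the principal point, pixels), "rvec" (rotation vector, rad) and "tvec" (3), from world to camera coordinates, as OpenCV has them. Camera axes: x right, y down, z forward; pixel columns grow to the right and rows downward; lengths in m; the calibration is good to about 2 mm. A picture is of the moment at which its call begins: read the wrist's pose just before it. camera_info takes no time and is no camera call; for the wrist camera it gives the pose at the moment of the call.
- hand_in(): hands the job in, once; it reports no verdict.
The state is a dict: "clock": time; "joints": joint angles; "qvel": joint speeds; "tau": joint torques, N m; "tcp_pos": TCP position; "orientation": TCP orientation; "contact_force": force on the tool from outside, world axes, zero at the start; "moment": the same for the moment, N m; "grip_width": finger opening in m.
Only numpy, scipy, OpenCV 4.12 (cv2) and the standard library are available. Lean on these libraries where they do the work, as an engineer would, in place of code of your own. Each camera call takes 0.05 s, during which the arm holds its last target.

## Working session

There is one attempt and no reset: what is moved stays moved. The work goes in short steps, Python scripts to look and compute and a tool call to move; the robot and the scene stay as the last step left them, time stands still between calls to the robot, and variables do not carry over. Pictures are saved under pics/ and viewed, and the job is handed in when it is done.

Besides the shell and the picture viewer there is one more tool, called after ">>>" as name(argument=value, ...) on one line, values as JSON. apply_moves: Moves the arm, as the interface text tells. Its arguments: {"type":"object","properties":{"series":{"type":"string"},"force":{"type":"number"}},"required":["series"]}

```bash
ls; mkdir -p pics
python3 - <<'E'
from bench import *
import cv2
o=get_obs()
print({k:o[k] for k in ('clock','tcp_pos','orientation','grip_width','contact_force')})
for n in ('scene','top'):
    cv2.imwrite(f'pics/{n}0.png',grab_frame(n)); print(n,camera_info(n))
print(camera_info('wrist'))
E
```

```text
pics
{'clock': 0.0, 'tcp_pos': array([0.19472176, 0.64563852, 0.20961426]), 'orientation': array([ 0.22846111,  1.55866869, -0.23132451]), 'grip_width': 0.08530787649343542, 'contact_force': array([-0.90117655,  0.21750329,  0.01143202])}
scene {'fov_y': 49.68883929865657, 'cx': 278.2698238173051, 'cy': 207.05795170637245, 'rvec': array([ 1.2303925 ,  2.39689466, -0.88364794]), 'tvec': array([ 0.24002456, -0.21905537,  1.39244562])}
top {'fov_y': 56.7662865369938, 'cx': 279.9759626183197, 'cy': 207.10006250553565, 'rvec': array([ 2.13758412, -2.17218162,  0.11159306]), 'tvec': array([0.0020211 , 0.36057535, 0.9524771 ])}
{'fov_y': 67.64543643659539, 'cx': 280.54572416768906, 'cy': 207.31889033625762, 'rvec': array([-2.31395299, -1.72112802, -0.26597544]), 'tvec': array([-0.67336132, -0.0393643 ,  0.37928945])}
```

View pics/scene0.png

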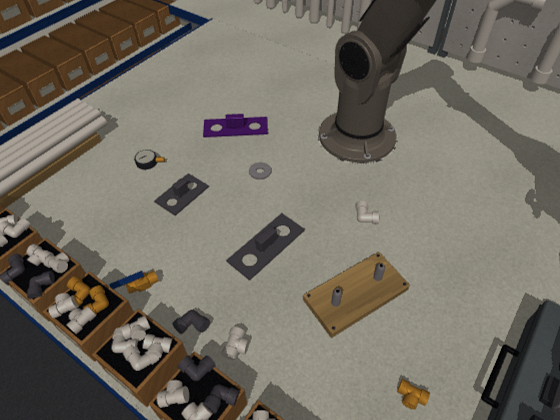

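View pics/top0.png

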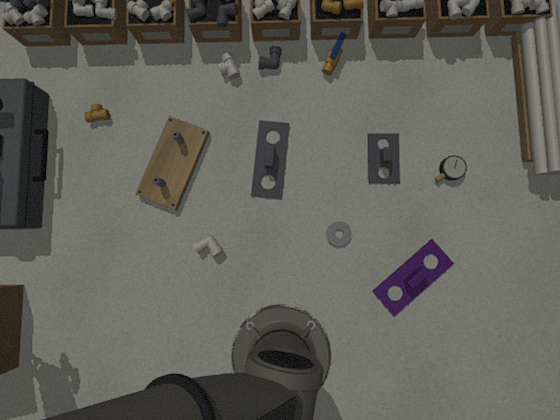

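The scene view shows the long cover at about (266,245), the short one at (182,193), the purple decoy at (236,126) and the stand at (356,292). In the top view the long cover is at (270,160), the short one at (384,158) and the stand at (173,163). Next I'll measure the cover and stand.

```bash
cat > h.py <<'E'
import numpy as np,cv2
from bench import *
def K(ci,h=420):
    f=h/2/np.tan(np.radians(ci['fov_y']/2)); return np.array([[f,0,ci['cx']],[0,f,ci['cy']],[0,0,1]])
def ray(ci,uv):
    R=cv2.Rodrigues(ci['rvec'])[0]; uv=np.atleast_2d(uv).astype(float)
    d=np.c_[uv,np.ones(len(uv))]@np.linalg.inv(K(ci)).T@R
    return -R.T@ci['tvec'],d
def onz(ci,uv,z):
    c,d=ray(ci,uv); return c+d*((z-c[2])/d[:,2])[:,None]
def proj(ci,P):
    return cv2.projectPoints(np.atleast_2d(P).astype(float),ci['rvec'],ci['tvec'],K(ci),None)[0][:,0]
E
cat > m.py <<'E'
from h import *
for n,roiC,roiS in (('top',(240,110,300,210),(125,105,220,220)),('scene',(215,205,315,285),(295,245,415,340))):
    im=cv2.imread(f'pics/{n}0.png'); ci=camera_info(n)
    hsv=cv2.cvtColor(im,cv2.COLOR_BGR2HSV)
    print(n,'cam',ray(ci,[0,0])[0].round(3))
    def msk(roi,m):
        z=np.zeros(m.shape,np.uint8); x0,y0,x1,y1=roi; z[y0:y1,x0:x1]=m[y0:y1,x0:x1]; return z
    m=msk(roiC,((hsv[...,2]<105)*255).astype(np.uint8))
    cs,h=cv2.findContours(m,cv2.RETR_CCOMP,cv2.CHAIN_APPROX_NONE)
    i=max(range(len(cs)),key=lambda i:cv2.contourArea(cs[i]))
    P=onz(ci,cs[i][:,0],.006)[:,:2]
    r=cv2.minAreaRect((P*1000).astype(np.float32)); print('cover',r, 'val',np.median(hsv[...,2][m>0]))
    print(cv2.boxPoints(r).round(0).tolist())
    for j,c in enumerate(cs):
        if h[0][j][3]==i and cv2.contourArea(c)>20:
            mo=cv2.moments(c); u=[mo['m10']/mo['m00'],mo['m01']/mo['m00']]; print(' hole',np.round(u,1),mo['m00'],onz(ci,u,.003)[0].round(4))
    m=msk(roiS,((hsv[...,1]>80)&(hsv[...,0]>8)&(hsv[...,0]<25)&(hsv[...,2]>70)).astype(np.uint8)*255)
    m=cv2.morphologyEx(m,cv2.MORPH_CLOSE,np.ones((3,3)))
    cs,_=cv2.findContours(m,cv2.RETR_EXTERNAL,cv2.CHAIN_APPROX_NONE); c=max(cs,key=cv2.contourArea)
    r=cv2.minAreaRect((onz(ci,c[:,0],.024)[:,:2]*1000).astype(np.float32)); print('stand',r,cv2.boxPoints(r).round(0).tolist())
    for nm,ro in (('C',roiC),('S',roiS)):
        x0,y0,x1,y1=ro; cv2.imwrite(f'pics/{n}{nm}.png',cv2.resize(im[y0:y1,x0:x1],None,fx=5,fy=5,interpolation=cv2.INTER_CUBIC))
E
python3 m.py
```

```text
top cam [ 0.247 -0.016  0.988]
cover ((486.4205017089844, 20.175189971923828), (83.7511215209961, 207.97479248046875), 83.45320129394531) val 64.0
[[378.0, -10.0], [585.0, -33.0], [595.0, 50.0], [388.0, 74.0]]
 hole [267.1 182.8] 125.5 [0.4261 0.0286 0.003 ]
 hole [272.5 136.8] 139.5 [0.5476 0.0131 0.003 ]
stand ((480.5889892578125, 269.42706298828125), (108.14901733398438, 217.29425048828125), 67.97747802734375) [[360.0, 260.0], [561.0, 179.0], [602.0, 279.0], [400.0, 360.0]]
scene cam [1.    0.437 0.924]
cover ((490.77557373046875, 21.8037109375), (82.44359588623047, 202.98492431640625), 83.27757263183594) val 57.0
[[385.0, -7.0], [587.0, -31.0], [596.0, 51.0], [395.0, 75.0]]
 hole [249.3 259.6] 158.0 [0.5493 0.0141 0.003 ]
 hole [283.3 230.3] 114.5 [0.4289 0.0297 0.003 ]
stand ((487.1197509765625, 271.72027587890625), (115.9234390258789, 225.61529541015625), 67.98445892333984) [[361.0, 260.0], [570.0, 176.0], [613.0, 283.0], [404.0, 368.0]]
```

View pics/topS.png

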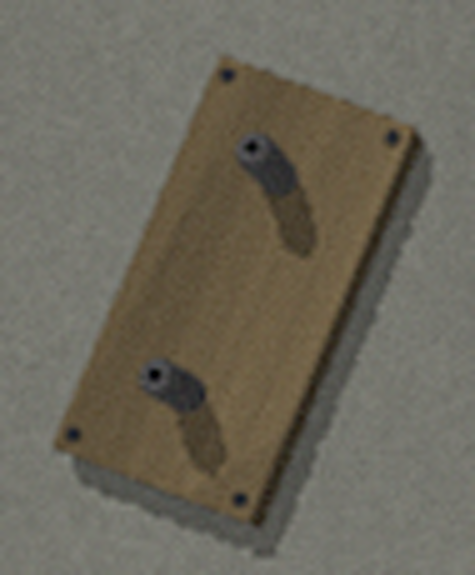

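View pics/sceneS.png

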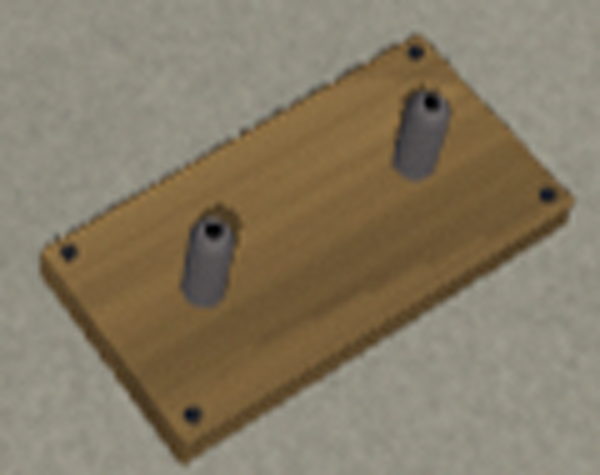

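View pics/topC.png

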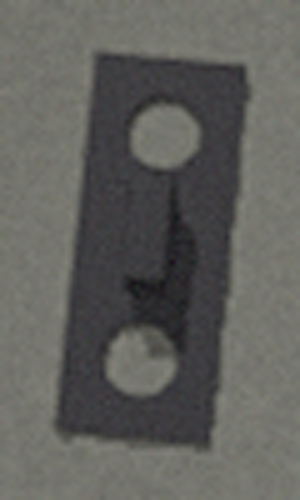

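In the top crop the tail bores are at (251,147) and (154,375); in the scene crop they are at (431,102) and (213,231). I'll triangulate these, and use the screws as a check.

```bash
cat > t.py <<'E'
from h import *
ct,cs=camera_info('top'),camera_info('scene')
f=lambda a,o:(np.array(a,float)+.5)/5-.5+o
T=f([(251,147),(154,375)],(125,105)); S=f([(431,102),(213,231)],(295,245))
S2=S[::-1]
def tri(a,b):
    P=[K(c)@np.c_[cv2.Rodrigues(c['rvec'])[0],c['tvec']] for c in (ct,cs)]
    X=cv2.triangulatePoints(*P,a.T,b.T); return (X[:3]/X[3]).T
def rep(n,A): d=A[0]-A[1]; print(n,A.round(4).tolist(),'mid',A.mean(0).round(4),'len',np.hypot(*d[:2]).round(4),'ang',np.degrees(np.arctan2(d[1],d[0])).round(2))
rep('tri',tri(T,S2)); rep('top.074',onz(ct,T,.074)); rep('scene.074',onz(cs,S2,.074))
for n,c,o,p in (('top',ct,(125,105),[(227,75),(392,137),(72,434),(239,498)]),('scene',cs,(295,245),[(416,52),(547,195),(69,253),(192,414)])):
    W=onz(c,f(p,o),.024); print(n,'screws',W[:,:2].round(4).tolist(),W.mean(0).round(4))
H=np.array([[272.5,136.8],[267.1,182.8]]);G=np.array([[249.3,259.6],[283.3,230.3]])
rep('holes tri',tri(H,G))
E
python3 t.py
```

```text
tri [[0.5377, 0.2479, 0.0743], [0.4261, 0.2928, 0.074]] mid [0.4819 0.2704 0.0742] len 0.1203 ang -21.89
top.074 [[0.5376, 0.2485, 0.074], [0.4258, 0.2934, 0.074]] mid [0.4817 0.2709 0.074 ] len 0.1204 ang -21.88
scene.074 [[0.5378, 0.2475, 0.074], [0.4264, 0.2924, 0.074]] mid [0.4821 0.27   0.074 ] len 0.1201 ang -21.94
top screws [[0.5919, 0.276], [0.5573, 0.1905], [0.4061, 0.3512], [0.3721, 0.266]] [0.4818 0.2709 0.024 ]
scene screws [[0.3717, 0.265], [0.4068, 0.3499], [0.5575, 0.1899], [0.5914, 0.2747]] [0.4819 0.2699 0.024 ]
holes tri [[0.5483, 0.0132, 0.0007], [0.4269, 0.0285, -0.0002]] mid [4.876e-01 2.080e-02 3.000e-04] len 0.1223 ang -7.18
```

```bash
cat >> h.py <<'E'
from scipy.spatial.transform import Rotation as Ro
def state():
    o=get_obs(); R=Ro.from_rotvec(o['orientation']); M=R.as_matrix()
    print('t',round(o['clock'],2),'tcp',o['tcp_pos'].round(4),'x',M[:,0].round(3),'yaw_y',np.degrees(np.arctan2(M[1,1],M[0,1])).round(2),'grip',round(o['grip_width'],4),'F',o['contact_force'].round(1),'M',o['moment'].round(2),'j7',o['joints'][6].round(2)); return o,R
def go(p,yaw_x):  # yaw_x: plate x angle deg; tool y across it (nearest half turn)
    o,R=state(); best=None
    for k in (90,-90):
        a=np.radians(yaw_x+k); y=np.array([np.cos(a),np.sin(a),0]); x=np.array([0,0,-1.]); z=np.cross(x,y)
        T=Ro.from_matrix(np.c_[x,y,z]); w=(R.inv()*T).as_rotvec()
        if best is None or np.linalg.norm(w)<np.linalg.norm(best): best=w
        print('  turn',k,w.round(4))
    print('turn',best.round(4),'shift',R.inv().apply(np.array(p)-o['tcp_pos']).round(4))
E
python3 -c "
from h import *
go([.488,.021,.15],-7.1)"
```

```text
t 0.1 tcp [0.1947 0.6457 0.2097] x [-0.    -0.002 -1.   ] yaw_y 73.23 grip 0.0856 F [ 0.5 -1.   0.1] M [ 0.02 -0.05 -0.03] j7 -0.08
  turn 90 [-0.1689 -0.      0.0017]
  turn -90 [2.9727e+00 2.5000e-03 0.0000e+00]
turn [-0.1689 -0.      0.0017] shift [ 0.0607 -0.5134  0.4611]
```

>>> apply_moves(series="-0.169 0 0.002 0.061 -0.513 0.461 1; -0.169 0 0.002 0.061 -0.513 0.461 1; -0.169 0 0.002 0.061 -0.513 0.461 1; -0.169 0 0.002 0.061 -0.513 0.461 1; -0.169 0 0.002 0.061 -0.513 0.461 1; -0.169 0 0.002 0.061 -0.513 0.461 1; -0.169 0 0.002 0.061 -0.513 0.461 1; -0.169 0 0.002 0.061 -0.513 0.461 1; -0.169 0 0.002 0.061 -0.513 0.461 1; -0.169 0 0.002 0.061 -0.513 0.461 1; -0.169 0 0.002 0.061 -0.513 0.461 1; -0.169 0 0.002 0.061 -0.513 0.461 1")

```text
clock: 1.6
tcp_pos: [0.4889, 0.017, 0.1493]
orientation: [0.104, 1.568, -0.104]
contact_force: [-0.6, 0.7, -0.3]
grip_width: 0.0854
```

```bash
python3 -c "
from h import *
go([.488,.021,.15],-7.1)
import pickle
ci=camera_info('wrist'); im=grab_frame('wrist'); cv2.imwrite('pics/w1.png',im); pickle.dump(ci,open('w1.pkl','wb'))"
```

```text
t 1.6 tcp [0.4889 0.017  0.1493] x [ 0. -0. -1.] yaw_y 82.44 grip 0.0854 F [-0.6  0.7 -0.3] M [0.04 0.02 0.02] j7 1.39
  turn 90 [-0.0081  0.0004 -0.    ]
  turn -90 [ 3.1335e+00 -0.0000e+00 -7.0000e-04]
turn [-0.0081  0.0004 -0.    ] shift [-0.0007  0.0038 -0.0014]
```

View pics/w1.png

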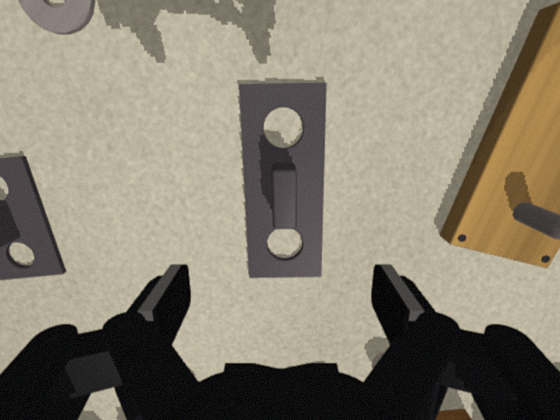

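The wrist view shows the long cover centred, with holes at about (283,127) and (284,242) and the ridge at (285,198). I'll check its pose from this view.

```bash
cat > w.py <<'E'
from h import *; import pickle
ci=pickle.load(open('w1.pkl','rb')); im=cv2.imread('pics/w1.png'); v=cv2.cvtColor(im,cv2.COLOR_BGR2GRAY)
m=np.zeros_like(v); m[70:285,230:335]=(v[70:285,230:335]<118)*255
cs,h=cv2.findContours(m,cv2.RETR_EXTERNAL,cv2.CHAIN_APPROX_NONE); c=max(cs,key=cv2.contourArea)
r=cv2.minAreaRect((onz(ci,c[:,0],.006)[:,:2]*1000).astype(np.float32)); print(r)
E
python3 w.py
python3 - <<'E'
import cv2
im=cv2.imread('pics/w1.png')[75:285,230:340]; cv2.imwrite('pics/w1c.png',cv2.resize(im[60:170],None,fx=5,fy=5,interpolation=cv2.INTER_CUBIC))
E
```

```text
((487.5260009765625, 19.022796630859375), (80.81433868408203, 203.51197814941406), 83.34700012207031)
```

View pics/w1c.png

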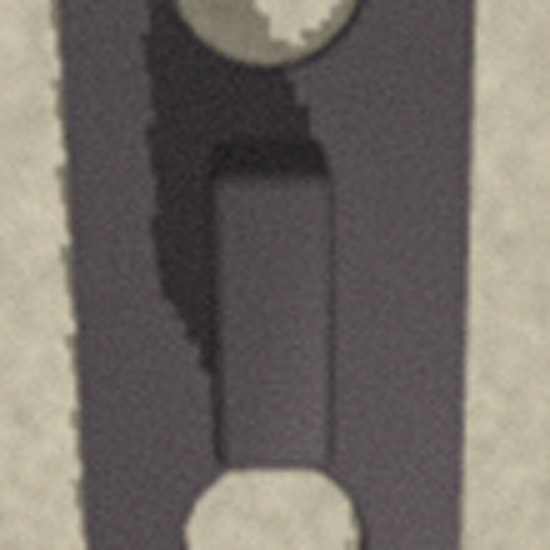

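>>> apply_moves(series="-0.004 0 0 0.06 0.0035 -0.001 1; -0.004 0 0 0.105 0.0035 -0.001 1; -0.004 0 0 0.125 0.0035 -0.001 1; -0.004 0 0 0.133 0.0035 -0.001 1; -0.004 0 0 0.133 0.0035 -0.001 1")

```text
clock: 2.28
tcp_pos: [0.4874, 0.0269, 0.0167]
orientation: [0.095, 1.569, -0.091]
contact_force: [0.8, 0.2, 0.7]
grip_width: 0.0854
```

```bash
python3 -c "
from h import *; import pickle
go([.4877,.0205,.016],-7)
ci=pickle.load(open('w1.pkl','rb'))
print(onz(ci,[[284.8,199.4]],.046))
cv2.imwrite('pics/w2.png',grab_frame('wrist'))"
```

```text
t 2.27 tcp [0.4874 0.0269 0.0167] x [ 0.     0.002 -1.   ] yaw_y 83.21 grip 0.0854 F [0.8 0.2 0.7] M [-0.05 -0.03  0.08] j7 1.49
  turn 90 [ 0.0037 -0.0003 -0.0024]
  turn -90 [-3.1379e+00  3.7000e-03 -4.0000e-04]
turn [ 0.0037 -0.0003 -0.0024] shift [ 0.0007 -0.0063  0.001 ]
[[0.48871777 0.02001846 0.046     ]]
```

View pics/w2.png

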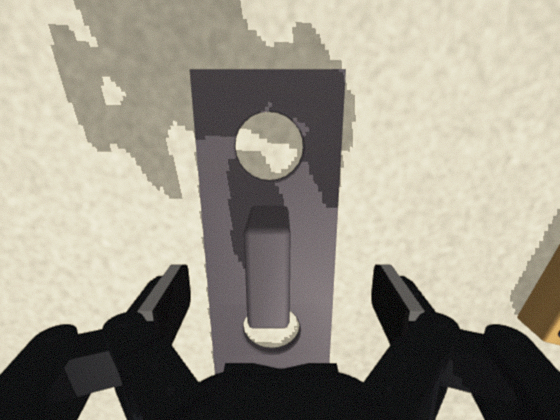

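Fingers straddle the ridge, but the TCP sits about 6 mm off toward +y: the arm hadn't settled at the earlier reading. I'll correct that and let it settle.

>>> apply_moves(series="0.003 0 -0.002 0 -0.005 0.001 1; 0.003 0 -0.002 0 -0.005 0.001 1; 0.003 0 -0.002 0 -0.005 0.001 1; 0.003 0 -0.002 0 -0.005 0.001 1")

```text
clock: 2.82
tcp_pos: [0.4881, 0.0209, 0.0167]
orientation: [0.097, 1.568, -0.096]
contact_force: [0.1, -0.7, -0.3]
grip_width: 0.0852
```

```bash
python3 -c "
from h import *
go([.488,.0205,.016],-7)
grab_frame('wrist');state()
cv2.imwrite('pics/w3.png',grab_frame('wrist'));state()"
```

```text
t 2.83 tcp [0.4881 0.0209 0.0167] x [ 0.  0. -1.] yaw_y 82.96 grip 0.0852 F [ 0.1 -0.7 -0.3] M [ 0.02 -0.03 -0.02] j7 1.49
  turn 90 [-0.0007  0.0004 -0.0002]
  turn -90 [ 3.1409e+00 -3.0000e-04 -6.0000e-04]
turn [-0.0007  0.0004 -0.0002] shift [ 0.0007 -0.0004 -0.0001]
t 2.88 tcp [0.488  0.0209 0.0167] x [ 0.  0. -1.] yaw_y 82.97 grip 0.0855 F [0.2 0.3 0.5] M [-0.02 -0.01 -0.01] j7 1.49
t 2.92 tcp [0.488  0.0209 0.0166] x [ 0.  0. -1.] yaw_y 82.97 grip 0.0854 F [ 0.4 -1.1  0.8] M [0.05 0.   0.  ] j7 1.49
```

View pics/w3.png

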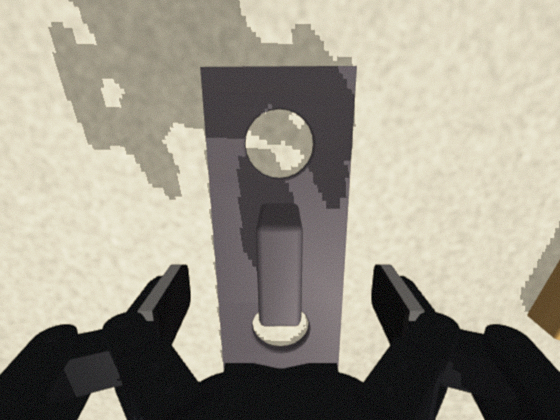

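Settled and centred: the ridge is at column 280, midway between the fingers. Closing now.

>>> apply_moves(series="0 0 0 0 0 0 0; 0 0 0 0 0 0 0; 0 0 0 0 0 0 0; 0 0 0 0 0 0 0; 0 0 0 0 0 0 0; 0 0 0 0 0 0 0; 0 0 0 0 0 0 0; 0 0 0 0 0 0 0", force=60)

```text
clock: 3.92
tcp_pos: [0.4881, 0.0209, 0.0168]
orientation: [0.096, 1.568, -0.096]
contact_force: [-2.0, 0.1, 6.2]
grip_width: 0.02
```

```bash
python3 -c "
from h import *
state()
cv2.imwrite('pics/w4.png',grab_frame('wrist'));state()"
```

```text
t 3.92 tcp [0.4881 0.0209 0.0168] x [ 0.  0. -1.] yaw_y 82.97 grip 0.02 F [-2.   0.1  6.2] M [-0.01  0.31  0.05] j7 1.49
t 3.98 tcp [0.4881 0.0209 0.0168] x [ 0.  0. -1.] yaw_y 82.97 grip 0.0199 F [-1.3  0.4  6.4] M [0.04 0.3  0.02] j7 1.49
```

View pics/w4.png

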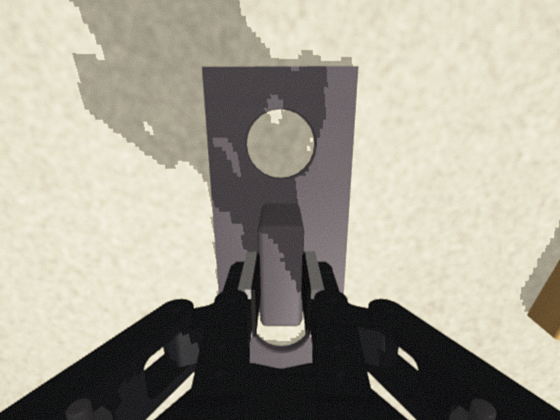

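Gripped, at 20 mm reading against the 22 mm ridge. Lifting.

>>> apply_moves(series="0 0 0 -0.015 0 0 0; 0 0 0 -0.045 0 0 0; 0 0 0 -0.085 0 0 0; 0 0 0 -0.12 0 0 0; 0 0 0 -0.13 0 0 0; 0 0 0 -0.13 0 0 0; 0 0 0 -0.13 0 0 0")

```text
clock: 4.85
tcp_pos: [0.4868, 0.0208, 0.1452]
orientation: [0.096, 1.571, -0.097]
contact_force: [-0.5, -0.1, -2.5]
grip_width: 0.0198
```

```bash
python3 -c "
from h import *
go([.482,.2704,.146],-21.9)
cv2.imwrite('pics/w5.png',grab_frame('wrist'));cv2.imwrite('pics/s5.png',grab_frame('scene'));state()"
```

```text
t 4.85 tcp [0.4868 0.0208 0.1452] x [-0.002 -0.001 -1.   ] yaw_y 82.97 grip 0.0198 F [-0.5 -0.1 -2.5] M [0.02 0.03 0.01] j7 1.39
  turn 90 [ 0.2596 -0.0022  0.0012]
  turn -90 [-2.882e+00 -1.800e-03 -3.200e-03]
turn [ 0.2596 -0.0022  0.0012] shift [-0.0009  0.2472 -0.0353]
t 4.95 tcp [0.487  0.0207 0.1453] x [-0.002 -0.001 -1.   ] yaw_y 82.96 grip 0.0201 F [-0.4  0.  -2.3] M [-0.01  0.02  0.03] j7 1.39
```

View pics/w5.png

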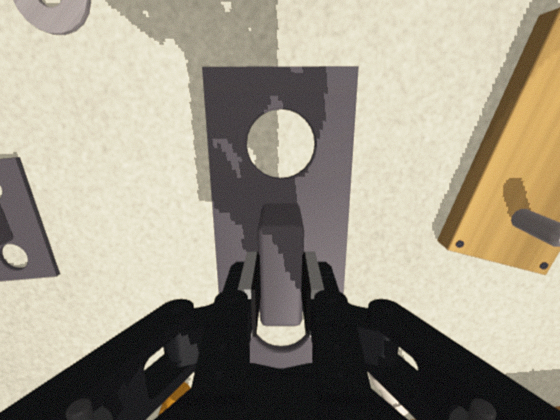

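View pics/s5.png

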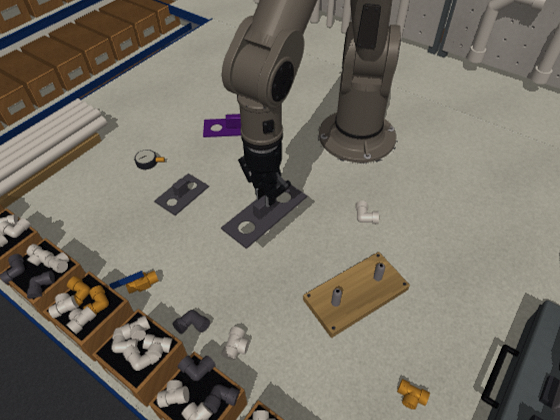

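Cover is lifted level and unmoved in the grip. Carrying it over the stand.

>>> apply_moves(series="0.05 -0.002 0.001 -0.001 0.04 -0.006 0; 0.11 -0.002 0.001 -0.001 0.09 -0.013 0; 0.17 -0.002 0.001 -0.001 0.14 -0.02 0; 0.22 -0.002 0.001 -0.001 0.19 -0.027 0; 0.25 -0.002 0.001 -0.001 0.23 -0.033 0; 0.26 -0.002 0.001 -0.001 0.247 -0.0355 0; 0.26 -0.002 0.001 -0.001 0.247 -0.0355 0; 0.26 -0.002 0.001 -0.001 0.247 -0.0355 0; 0.26 -0.002 0.001 -0.001 0.247 -0.0355 0")

```text
clock: 6.08
tcp_pos: [0.4834, 0.2683, 0.1476]
orientation: [0.302, 1.547, -0.302]
contact_force: [-0.1, -0.2, -2.7]
grip_width: 0.0197
```

```bash
python3 -c "
from h import *; import pickle
go([.482,.2704,.12],-21.9)
pickle.dump(camera_info('wrist'),open('w6.pkl','wb'))
for n in ('wrist','scene','top'): cv2.imwrite(f'pics/{n}6.png',grab_frame(n))
state()"
```

```text
t 6.08 tcp [0.4834 0.2683 0.1476] x [ 0.002 -0.    -1.   ] yaw_y 67.92 grip 0.0197 F [-0.1 -0.2 -2.7] M [-0.02 -0.01 -0.  ] j7 0.68
  turn 90 [-0.0032  0.0021 -0.0006]
  turn -90 [ 3.1384e+00 -1.0000e-03 -3.3000e-03]
turn [-0.0032  0.0021 -0.0006] shift [ 0.0276  0.0014 -0.0021]
t 6.22 tcp [0.4832 0.2694 0.1477] x [ 0.002  0.    -1.   ] yaw_y 67.99 grip 0.0201 F [ 0.2  0.6 -2.5] M [ 0.03 -0.03  0.03] j7 0.68
```

View pics/wrist6.png

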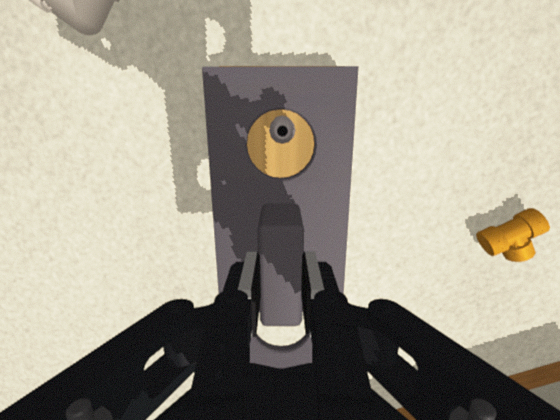

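View pics/scene6.png

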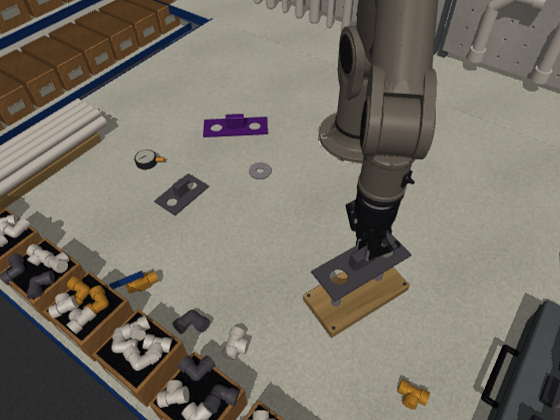

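View pics/top6.png

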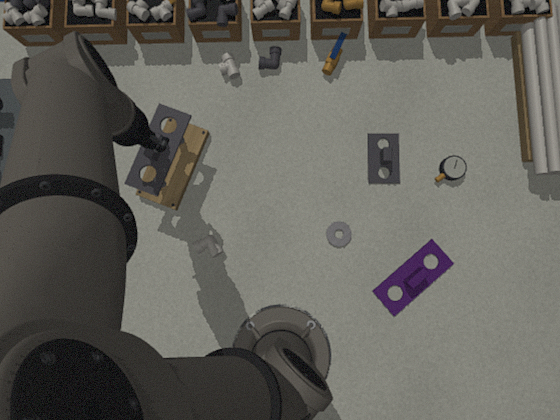

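The wrist view shows the far tail bore at (282,130) inside the far hole, centred at about (281,144). I'll check that alignment with rays.

```bash
cat > al.py <<'E'
from h import *; import pickle
ci=pickle.load(open('w6.pkl','rb'));R=Ro.from_rotvec(get_obs()['orientation'])
hole=onz(ci,[[281,144]],.134+.002)[0]; tail=onz(ci,[[282,130]],.074)[0]
print('hole',hole,'tail',tail,'tail-hole',tail-hole)
ct=camera_info('top'); im=cv2.imread('pics/top6.png'); 
x0,y0=120,95; cv2.imwrite('pics/top6c.png',cv2.resize(im[y0:y0+120,x0:x0+110],None,fx=5,fy=5,interpolation=cv2.INTER_CUBIC))
print('expected hole from tcp', [.4832+.06*np.cos(np.radians(-22)),.2694+.06*np.sin(np.radians(-22))])
E
python3 al.py
```

```text
hole [0.42870158 0.28952034 0.136     ] tail [0.42592619 0.29168282 0.074     ] tail-hole [-0.00277539  0.00216248 -0.062     ]
expected hole from tcp [np.float64(0.5388310312740072), np.float64(0.24692360439504524)]
```

View pics/top6c.png

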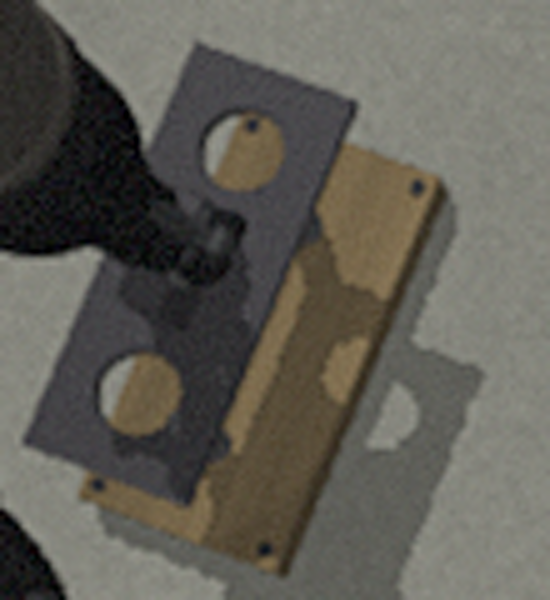

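```bash
python3 -c "
from h import *
u=(np.array([[243,150],[140,394.]])+.5)/5-.5+[120,95]
W=onz(camera_info('top'),u,.134);print(W,W.mean(0)); go([.482,.2704,.1],-21.9)"
```

```text
[[0.54083578 0.24660485 0.134     ]
 [0.42852695 0.29098508 0.134     ]] [0.48468137 0.26879497 0.134     ]
t 6.22 tcp [0.4832 0.2694 0.1477] x [ 0.002  0.    -1.   ] yaw_y 67.99 grip 0.0201 F [ 0.2  0.6 -2.5] M [ 0.03 -0.03  0.03] j7 0.68
  turn 90 [-0.0019  0.0021 -0.0013]
  turn -90 [ 3.1396e+00 -2.0000e-03 -3.3000e-03]
turn [-0.0019  0.0021 -0.0013] shift [ 0.0477  0.0004 -0.0016]
```

Both the wrist and top views put the plate about 3 mm too far along tool +z (the radius clearance is 9 mm). I'll correct that and lower until the tips just enter.

>>> apply_moves(series="-0.002 0.002 -0.001 0 0.0006 -0.003 0; -0.002 0.002 -0.001 0.02 0.0006 -0.003 0; -0.002 0.002 -0.001 0.04 0.0006 -0.003 0; -0.002 0.002 -0.001 0.055 0.0006 -0.003 0; -0.002 0.002 -0.001 0.063 0.0006 -0.003 0; -0.002 0.002 -0.001 0.063 0.0006 -0.003 0; -0.002 0.002 -0.001 0.063 0.0006 -0.003 0")

```text
clock: 7.1
tcp_pos: [0.4811, 0.2723, 0.0852]
orientation: [0.3, 1.549, -0.298]
contact_force: [0.2, -0.1, -3.1]
grip_width: 0.0196
```

```bash
python3 -c "
from h import *
go([.482,.2704,.041],-21.9)
for n in ('wrist','scene','top'): cv2.imwrite(f'pics/{n}7.png',grab_frame(n))
a=cv2.imread('pics/scene7.png')[225:345,290:420];b=cv2.imread('pics/top7.png')[95:215,120:230]
cv2.imwrite('pics/c7.png',cv2.resize(np.hstack([a,b]),None,fx=3.3,fy=3.3,interpolation=cv2.INTER_CUBIC))
state()"
```

```text
t 7.1 tcp [0.4811 0.2723 0.0852] x [ 0.001  0.001 -1.   ] yaw_y 68.18 grip 0.0196 F [ 0.2 -0.1 -3.1] M [-0.01  0.01  0.03] j7 0.71
  turn 90 [ 0.0013  0.0006 -0.0012]
  turn -90 [-3.1403e+00  1.9000e-03  9.0000e-04]
turn [ 0.0013  0.0006 -0.0012] shift [ 0.0442 -0.0015  0.0015]
t 7.25 tcp [0.481  0.2723 0.0852] x [ 0.001  0.001 -1.   ] yaw_y 68.18 grip 0.0202 F [-0.7 -0.3 -2.5] M [ 0.    0.01 -0.03] j7 0.71
```

View pics/wrist7.png

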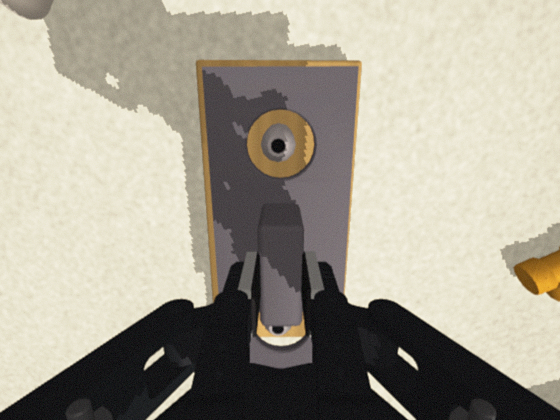

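View pics/c7.png

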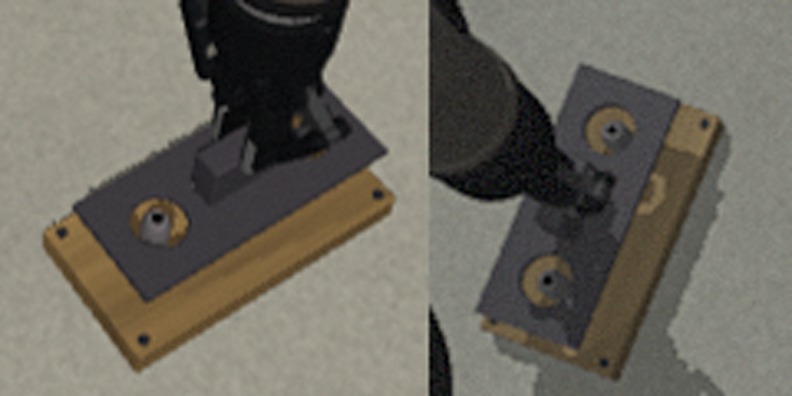

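Both tips sit centred in their holes (wrist: bore at 278, hole at 281). Lowering gently.

>>> apply_moves(series="0 0 0 0.008 -0.001 0.0003 0; 0 0 0 0.018 -0.001 0.0003 0; 0 0 0 0.028 -0.001 0.0003 0; 0 0 0 0.036 -0.001 0.0003 0; 0 0 0 0.04 -0.001 0.0003 0; 0 0 0 0.043 -0.001 0.0003 0; 0 0 0 0.0435 -0.001 0.0003 0; 0 0 0 0.0435 -0.001 0.0003 0")

```text
clock: 8.25
tcp_pos: [0.4807, 0.2711, 0.0413]
orientation: [0.299, 1.55, -0.298]
contact_force: [-0.2, 0.1, -1.9]
grip_width: 0.0199
```

```bash
python3 -c "
from h import *
go([.482,.2704,.041],-21.9)
for n in ('wrist','scene','top'): cv2.imwrite(f'pics/{n}8.png',grab_frame(n))
a=cv2.imread('pics/scene8.png')[225:345,290:420];b=cv2.imread('pics/top8.png')[95:215,120:230]
cv2.imwrite('pics/c8.png',cv2.resize(np.hstack([a,b]),None,fx=3.3,fy=3.3,interpolation=cv2.INTER_CUBIC))
state()"
```

```text
t 8.25 tcp [0.4807 0.2711 0.0413] x [ 0.     0.001 -1.   ] yaw_y 68.18 grip 0.0199 F [-0.2  0.1 -1.9] M [ 0.05 -0.02 -0.02] j7 0.73
  turn 90 [ 0.0014  0.0002 -0.0006]
  turn -90 [-3.1402e+00  1.0000e-03  3.0000e-04]
turn [ 0.0014  0.0002 -0.0006] shift [ 0.0003 -0.0002  0.0015]
t 8.4 tcp [0.4807 0.2711 0.0413] x [ 0.     0.001 -1.   ] yaw_y 68.18 grip 0.02 F [-0.4  0.  -2.4] M [-0.01  0.03  0.  ] j7 0.73
```

View pics/c8.png

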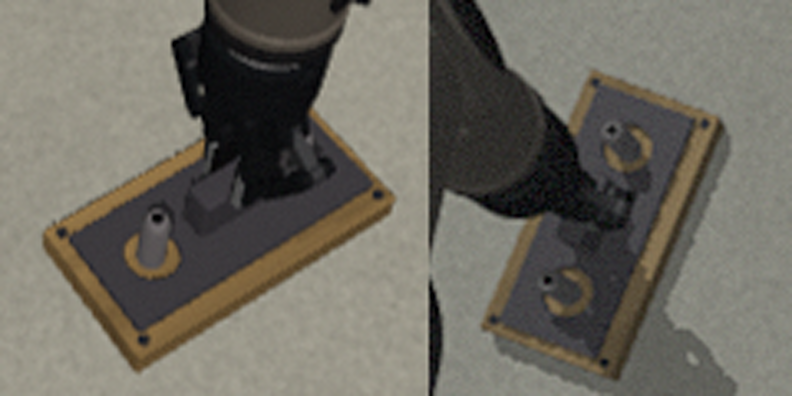

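Almost down. The force still shows the plate's full weight, so I'll go a little lower.

>>> apply_moves(series="0 0 0 0.0005 0 0.001 0; 0 0 0 0.001 0 0.001 0; 0 0 0 0.001 0 0.001 0; 0 0 0 0.001 0 0.001 0")

```text
clock: 8.9
tcp_pos: [0.4812, 0.2709, 0.0408]
orientation: [0.299, 1.551, -0.298]
contact_force: [-4.5, -0.1, 7.5]
grip_width: 0.0198
```

Contact at 7.5 N up, so it is resting on the stand with both tails through. Releasing, then rising straight up.

>>> apply_moves(series="0 0 0 0 0 0 0.3; 0 0 0 0 0 0 0.5; 0 0 0 0 0 0 0.8; 0 0 0 0 0 0 0.8; 0 0 0 0 0 0 0.8; 0 0 0 0 0 0 0.8")

```text
clock: 9.65
tcp_pos: [0.4815, 0.2706, 0.04]
orientation: [0.299, 1.55, -0.299]
contact_force: [0.1, -0.2, -0.2]
grip_width: 0.0686
```

>>> apply_moves(series="0 0 0 -0.01 0 0 0.8; 0 0 0 -0.03 0 0 0.8; 0 0 0 -0.06 0 0 0.8; 0 0 0 -0.1 0 0 0.8; 0 0 0 -0.14 0 0 0.8; 0 0 0 -0.16 0 0 0.8; 0 0 0 -0.16 0 0 0.8; 0 0 0 -0.16 0 0 0.8")

```text
clock: 10.65
tcp_pos: [0.4809, 0.2703, 0.1995]
orientation: [0.298, 1.551, -0.299]
contact_force: [0.0, 0.7, -0.3]
grip_width: 0.0681
```

```bash
python3 -c "
from h import *
state()
for n in ('wrist','scene','top'): cv2.imwrite(f'pics/{n}9.png',grab_frame(n))
a=cv2.imread('pics/scene9.png')[225:345,290:420];b=cv2.imread('pics/top9.png')[95:215,120:230]
cv2.imwrite('pics/c9.png',cv2.resize(np.hstack([a,b]),None,fx=3.3,fy=3.3,interpolation=cv2.INTER_CUBIC))
state()"
```

```text
t 10.65 tcp [0.4809 0.2703 0.1995] x [-0.001 -0.    -1.   ] yaw_y 68.19 grip 0.0681 F [ 0.   0.7 -0.3] M [ 0.03 -0.03 -0.03] j7 0.66
t 10.8 tcp [0.4808 0.2702 0.199 ] x [-0.001 -0.001 -1.   ] yaw_y 68.18 grip 0.0681 F [-0.5 -0.5  0.2] M [-0.01  0.02 -0.01] j7 0.66
```

View pics/c9.png

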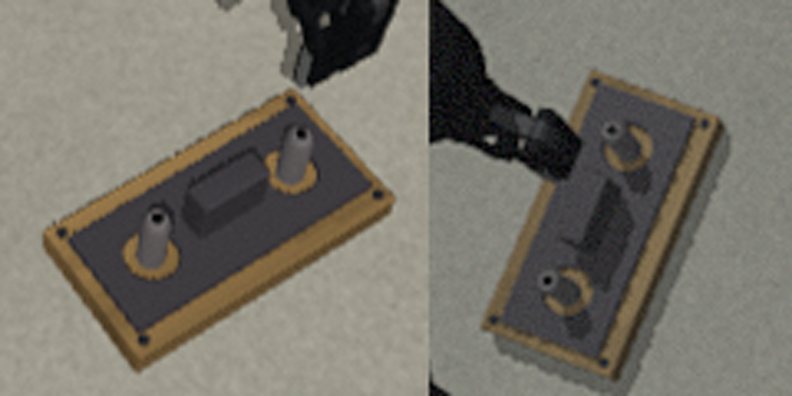

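View pics/scene9.png

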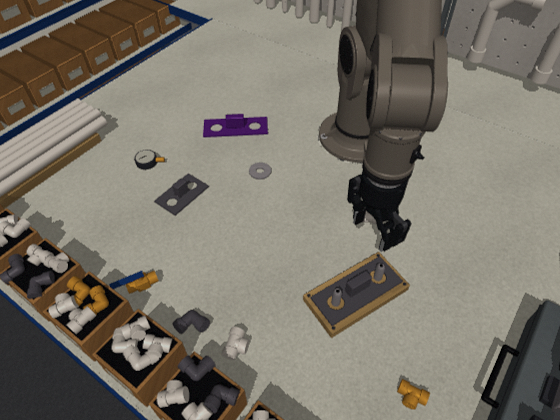

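View pics/wrist9.png

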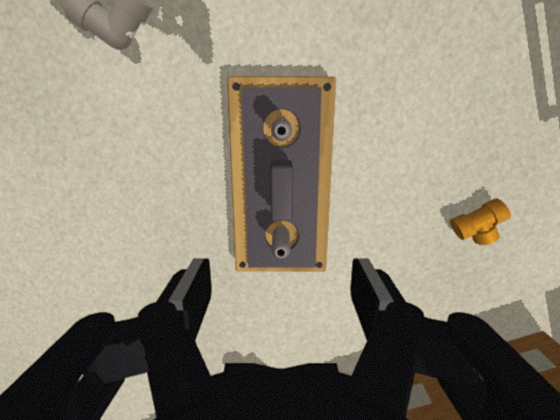

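All three views show the cover flat on the stand with both tails through their holes. The short cover is still at (182,193) and the gripper is clear. Handing in.

```bash
python3 -c "
from bench import *
print(hand_in())"
```

```text
the job is handed in; nothing more can be done
None
```

The long cover is fitted: it lies flat on the stand with both pipe tails through its holes, and the job was handed in at about 10.8 s of the 48 s allowed. I gripped it by the ridge at 60 N, carried it over the stand and lowered it onto the tails. I released it only once both tails were through and it rested on the stand, with about 7.5 N of contact.

**Last checks:**
- The scene, top and wrist views all show an even plywood border and both tails standing inside their holes.
- The short cover looks unmoved in the scene view, at about (182,193) as at the start.
- The gripper is clear at about 0.2 m height, and the measured force is close to zero.

**Disagreements along the way:**
- The arm had not settled at two early readings, so it was up to 6 mm off before the grasp. I corrected this before closing the gripper.
- Before lowering, the wrist and top views put the plate about 3 mm off along its length. I corrected this too.
- The gripper read 20 mm on the 22 mm ridge. The grasp held without slipping.

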